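Move the tools to the wooden rack in reverse order

ROBOT

A 6-joint arm with a two-finger parallel gripper is mounted at the origin on a cart in front of the work surface, level with it; the furniture and walls round the work are solid. World frame = base frame: x ahead of the robot, y to its left, z up, the work surface at z = 0. Lengths are in m, angles in rad, forces in N, time in s.
With the tool pointing down it reaches from about 0.3 to 0.775 m from the base axis. Payload 14.6 kg.
Tool frame: the origin (TCP) lies at the very end of the fingers, on their centre line; the grasp point (between the pads) lies 19 mm behind it; z points along the fingers, x is the direction in which the jaws open and shut, and the axes are right-handed (so a half turn about z gives the same grasp; the last joint's range is limited). The gripper opens to 94 mm and grips with 3 to 60 N. Pads are 16 mm wide; open, the fingers measure 119 mm over their backs; the gripper's body (75 mm by 177 mm) begins 78 mm behind the grasp point.
Start: joints at [1.106, 0.3, 1.521, -0, 1.321, -0.067], TCP at [0.213, 0.507, 0.205] pointing down, gripper open.
Joint ranges: [-3.03, 3.03], [-0.79, 2.21], [0.23, 2.52], [-1.04, 4.18], [0, 3.07], [-2.55, 2.55]. Speed limits (rad/s): [2.22, 2.22, 2.57, 3.14, 3.14, 3.14].

INTERFACE

Orientations are given as [roll, pitch, yaw] about the fixed x, y, z axes, in that order (R = Rz(yaw) Ry(pitch) Rx(roll)).
In Python, from station import ctrl gives the robot as it stands.
- The arm moves only by the shell command python3 -m inch 'ROWS' [FORCE]. ROWS is JSON, one flat list of numbers, 7 for each row, row after row: the shift along the tool's x, y, z in cm, then the turn, a rotation vector about the tool's x, y, z in rad, then the opening, from 0 (shut) to 1 (fully open). In form: [tx, ty, tz, wx, wy, wz, claw, tx, ty, tz, wx, wy, wz, claw, ...]. A call has 1 to 20 rows; each row shifts and turns the commanded pose from where the row before left it, along the tool's axes as they then stand; what a row does not reach is not made up. A row lasts 1/8 s, in which the tool goes at most 62.5 mm and 10.7 degrees, less where a joint would pass 70% of its speed; a pose out of reach is approached as far as the arm can. A call is refused whole if a number of a shift passes 6.25 or a number of a turn 0.188, either way. A call with a gripper value outside its range is refused whole. The fingers move at their own pace and stop on an object; FORCE is the grip in N (left out, the last holds). Time passes only in rows, so rows that do not move let the fingers close. It gives the time, the measured TCP pose, the force and the opening at its end, in the units of the state.
- ctrl.get_obs(): the state, without advancing time (a new reading comes with each control period).
- ctrl.camera(name): name is "side" or "top" or "wrist"; returns (picture, depth): 480x640x3 uint8, red, green, blue; 480x640 float32, m along the optical axis (not along the pixel's ray), 0 where there is no reading.
- ctrl.camera_params(name): a dict with "vertical_fov" (degrees; the focal length in pixels is half the picture's height over the tangent of half this angle, whatever the lens; pixels are square), "cx", "cy" (the principal point, pixels), "camera_from_world" (4x4, takes a point from world to camera coordinates); the wrist camera has in their place "mount" (4x4, takes a point from camera to tool coordinates, whose origin is the TCP and whose axes are the tool frame's). Camera axes: x right, y down, z forward; pixel columns grow to the right and rows downward; lengths in m; the calibration is good to about 2 mm. A picture is of the moment at which its call begins: read the wrist's pose just before it. camera_params takes no time and is no camera call.
- ctrl.hand_in(): hands the job in, once; it reports no verdict.
Trained networks look in the newest picture that a camera, given by its name, has taken for a name from the list of things; names that differ only in an ending like _2 or _b are one class to them, and where a whole thing is asked for, a point or a joint stands for the part that bears it (a point fixed in the world has none). Each returns a list of dicts, best first, with "score" (0 to 1); they miss things now and then, are a little off and sometimes report something else, mostly with a low value. They report only what shows in the picture. A call takes as long as a camera call.
- ctrl.spot_in(camera, label): "bbox" ([centre column, centre row, width, height] in pixels, round what is visible of it).
- ctrl.place_of(camera, label): "centre" ([column, row] in pixels: a listed point, or the origin of a listed thing).
The state is a dict: "time_s": time; "qpos": joint angles; "joint_vel": joint speeds; "tau": joint torques, N m; "ee_pos": TCP position; "eef_rot": TCP orientation; "force": force on the tool from outside, world axes, zero at the start; "moment": the same for the moment, N m; "grip_width": finger opening in m.
Only numpy, scipy, OpenCV 4.12 (cv2) and the standard library are available. Lean on these libraries where they do the work, as an engineer would, in place of code of your own. Each camera call takes 0.05 s, during which the arm holds its last target. There are 200 camera calls.

TASK

Move the four tools (blue-capped marker, black-capped marker, orange screwdriver, tweezers) from the coloured cradles of the old rack to the empty wooden rack, in the reverse order from left to right as the robot sees it: the leftmost tool goes to the rightmost place, the second from the left to the second from the right, and so on. Lay each in its own place along the notch, resting on both bars with the part you grip it by (the barrel or handle, or the middle of the tweezers) centred between the bars, and let go of it.

Things in the scene. Friction and masses are not known exactly. Their poses are not given: they have to be found in the camera images.
- blue_marker_mid (a point): White felt marker with a blue cap, 132 mm long, 15 mm wide and high, loose. The point is on the white barrel, half-way up, where to grip it: 40 mm from the plain end, 92 mm from the cap's end (towards the robot); at the start 41.5 mm above the table. Its y axis runs along the tool (away from the robot), x level across it: grip across x.
- black_marker_mid (a point): White felt marker with a black cap, same size as the blue one, loose; the point lies likewise on the barrel, 41.5 mm above the table at the start. Its y axis runs along the tool (away from the robot), x level across it: grip across x.
- orange_driver_mid (a point): Screwdriver with orange handle (86 mm long, 25 wide, 24 high) and thin steel shaft, 177 mm in all, loose. The point is in the handle, half-way up, where to grip it: 52 mm from the handle's end, 124 mm from the tip (towards the robot); at the start 46 mm above the table. Its y axis runs along the tool (away from the robot), x level across it: grip across x.
- steel_tweezers_mid (a point): Grey steel tweezers (two thin legs, starting in the green cradle), 127 mm long, 14 mm wide and stiff over their length, 8 mm high, loose. The point is their middle, half-way up, where to grip them; at the start 38 mm above the table. Its y axis runs along the tool (away from the robot), x level across it: grip across x.
- cradle_blue: Blue plastic cradle, fixed in one of old_rack's four places (drawn anew each time), the blue-capped marker lying in it along x at the start. Foot 66 x 52 x 5 mm, two cross bars at x = -26 and +26 mm, 8 mm thick; seats 34 mm above the table, 40 mm wide between teeth 10 mm higher. Origin: centre of its foot's underside, 6 mm above the table; axes as old_rack's.
- cradle_black: Black plastic cradle, fixed in one of old_rack's four places (drawn anew each time), the black-capped marker lying in it along x at the start. Foot 66 x 52 x 5 mm, two cross bars at x = -26 and +26 mm, 8 mm thick; seats 34 mm above the table, 40 mm wide between teeth 10 mm higher. Origin: centre of its foot's underside, 6 mm above the table; axes as old_rack's.
- cradle_orange: Orange plastic cradle, fixed in one of old_rack's four places (drawn anew each time), the screwdriver lying in it along x at the start. Foot 66 x 52 x 5 mm, two cross bars at x = -26 and +26 mm, 8 mm thick; seats 34 mm above the table, 40 mm wide between teeth 10 mm higher. Origin: centre of its foot's underside, 6 mm above the table; axes as old_rack's.
- cradle_green: Green plastic cradle, fixed in one of old_rack's four places (drawn anew each time), the pair of tweezers lying in it along x at the start. Foot 66 x 52 x 5 mm, two cross bars at x = -26 and +26 mm, 8 mm thick; seats 34 mm above the table, 40 mm wide between teeth 10 mm higher. Origin: centre of its foot's underside, 6 mm above the table; axes as old_rack's.
- old_rack: The rack that is full at the start: flat aluminium base 88 x 250 x 6 mm fixed on the table, the four coloured cradles on it in a row at its y = +90, +30, -30, -90 mm. Origin: centre of its underside, on the table; x points away from the robot, y to its left (turned up to 6 degrees).
- new_rack: Empty rack of light wood, 84 x 256 mm, fixed on the table nearer or farther than the old rack. Origin: centre of its underside; x points away from the robot, y left (turned up to 6 degrees). Four places at x = 0, y = +90, +30, -30, -90 mm; two bars at x = -26, +26 mm, 8 mm thick, seats 34 mm above the table, 40 mm wide between teeth 10 mm higher; base 8 mm thick.

How it is judged:
At the end, for the whole second after the job is handed in: Each tool lies at rest on both bars of the wooden rack, in the place mirror-opposite to that of its cradle on the old rack: its listed point within 15 mm across and 20 mm along of the place's centre and within 5 mm of its resting height, its long axis within 0.2 rad of the notch (either way round) (((y of cradle_blue in the frame of old_rack between 0.075 and 0.105 m and y of blue_marker_mid in the frame of new_rack between -0.105 and -0.075 m) or (y of cradle_blue in the frame of old_rack between 0.015 and 0.045 m and y of blue_marker_mid in the frame of new_rack between -0.045 and -0.015 m) or (y of cradle_blue in the frame of old_rack between -0.045 and -0.015 m and y of blue_marker_mid in the frame of new_rack between 0.015 and 0.045 m) or (y of cradle_blue in the frame of old_rack between -0.105 and -0.075 m and y of blue_marker_mid in the frame of new_rack between 0.075 and 0.105 m)) and x of blue_marker_mid in the frame of new_rack between -0.02 and 0.02 m and z of blue_marker_mid in the frame of new_rack between 0.0365 and 0.0465 m and angle between the y axis of each of blue_marker_mid, black_marker_mid, orange_driver_mid, steel_tweezers_mid and the x axis of new_rack, either way round below 0.2 rad and linear speed of each of blue_marker, black_marker, orange_driver, steel_tweezers below 0.02 m/s and ((y of cradle_black in the frame of old_rack between 0.075 and 0.105 m and y of black_marker_mid in the frame of new_rack between -0.105 and -0.075 m) or (y of cradle_black in the frame of old_rack between 0.015 and 0.045 m and y of black_marker_mid in the frame of new_rack between -0.045 and -0.015 m) or (y of cradle_black in the frame of old_rack between -0.045 and -0.015 m and y of black_marker_mid in the frame of new_rack between 0.015 and 0.045 m) or (y of cradle_black in the frame of old_rack between -0.105 and -0.075 m and y of black_marker_mid in the frame of new_rack between 0.075 and 0.105 m)) and x of black_marker_mid in the frame of new_rack between -0.02 and 0.02 m and z of black_marker_mid in the frame of new_rack between 0.0365 and 0.0465 m and ((y of cradle_orange in the frame of old_rack between 0.075 and 0.105 m and y of orange_driver_mid in the frame of new_rack between -0.105 and -0.075 m) or (y of cradle_orange in the frame of old_rack between 0.015 and 0.045 m and y of orange_driver_mid in the frame of new_rack between -0.045 and -0.015 m) or (y of cradle_orange in the frame of old_rack between -0.045 and -0.015 m and y of orange_driver_mid in the frame of new_rack between 0.015 and 0.045 m) or (y of cradle_orange in the frame of old_rack between -0.105 and -0.075 m and y of orange_driver_mid in the frame of new_rack between 0.075 and 0.105 m)) and x of orange_driver_mid in the frame of new_rack between -0.02 and 0.02 m and z of orange_driver_mid in the frame of new_rack between 0.041 and 0.051 m and ((y of cradle_green in the frame of old_rack between 0.075 and 0.105 m and y of steel_tweezers_mid in the frame of new_rack between -0.105 and -0.075 m) or (y of cradle_green in the frame of old_rack between 0.015 and 0.045 m and y of steel_tweezers_mid in the frame of new_rack between -0.045 and -0.015 m) or (y of cradle_green in the frame of old_rack between -0.045 and -0.015 m and y of steel_tweezers_mid in the frame of new_rack between 0.015 and 0.045 m) or (y of cradle_green in the frame of old_rack between -0.105 and -0.075 m and y of steel_tweezers_mid in the frame of new_rack between 0.075 and 0.105 m)) and x of steel_tweezers_mid in the frame of new_rack between -0.02 and 0.02 m and z of steel_tweezers_mid in the frame of new_rack between 0.033 and 0.043 m); the robot touches nothing.
It also fails if it takes over 102 s, if anything falls off the work surface, if the arm or the gripper's body presses on something with over 40 N, if the wrist force passes 120 N, or if a joint passes its speed limit or range.

## Working session

There is one attempt and no reset: what is moved stays moved. The work goes in short steps, Python scripts to look and compute and a shell command to move; the robot and the scene stay as the last step left them, time stands still between calls to the robot, and variables do not carry over. Pictures are saved under pics/ and viewed, about 12 in all and at most 16, crops included, and the job is handed in when it is done.

```bash
mkdir -p pics; ls
cat > h.py <<'E'
import numpy as np, cv2
from station import ctrl
from scipy.spatial.transform import Rotation as R
def snap(cam,name=None):
    o=ctrl.get_obs(); im,d=ctrl.camera(cam)
    if name: cv2.imwrite(f'pics/{name}.png',im[:,:,::-1])
    return o,im,d
def cam_pose(cam,o):
    p=ctrl.camera_params(cam); f=240/np.tan(np.radians(p['vertical_fov'])/2)
    if 'mount' in p and p.get('mount') is not None:
        T=np.eye(4); T[:3,:3]=R.from_euler('xyz',o['eef_rot']).as_matrix(); T[:3,3]=o['ee_pos']; W=T@np.array(p['mount'])
    else: W=np.linalg.inv(np.array(p['camera_from_world']))
    return W,f,p['cx'],p['cy']
def ray_z(cam,o,uv,z):   # intersect the pixel's ray with height z
    W,f,cx,cy=cam_pose(cam,o); r=W[:3,:3]@np.array([(uv[0]-cx)/f,(uv[1]-cy)/f,1])
    return W[:3,3]+r*(z-W[2,3])/r[2]
def cloud(cam,o,d):
    W,f,cx,cy=cam_pose(cam,o); v,u=np.mgrid[:480,:640]
    P=np.stack([(u-cx)/f*d,(v-cy)/f*d,d],-1)
    return P@W[:3,:3].T+W[:3,3]
E
python3 - <<'E'
from h import *
o,im,d=snap('top','top0')
print(o['time_s'],o['ee_pos'],o['eef_rot'],o['grip_width'])
print(ctrl.camera_params('top'),ctrl.camera_params('wrist'))
for n,z in [('blue_marker_mid',.0415),('black_marker_mid',.0415),('orange_driver_mid',.046),('steel_tweezers_mid',.038),('cradle_blue',.006),('cradle_black',.006),('cradle_orange',.006),('cradle_green',.006),('old_rack',0),('new_rack',0)]:
    for r in ctrl.place_of('top',n)[:2]: print(n,round(r['score'],2),np.round(r['centre'],1),ray_z('top',o,r['centre'],z).round(4))
snap('side','side0')
E
```

```text
pics
0.0 [0.21294653 0.50680874 0.20489126] [-3.14150832e+00  1.17482114e-03  1.17301623e+00] 0.09411758881434747
{'vertical_fov': 51.250787648120145, 'cx': 315.99488460585, 'cy': 230.80235904298172, 'camera_from_world': array([[-1.32922658e-03, -9.99906575e-01,  1.36041952e-02,
        -5.57197972e-02],
       [-9.86270868e-01, -9.35611224e-04, -1.65132977e-01,
         5.33489454e-01],
       [ 1.65130278e-01, -1.36369206e-02, -9.86177482e-01,
         8.43343244e-01],
       [ 0.00000000e+00,  0.00000000e+00,  0.00000000e+00,
         1.00000000e+00]])} {'vertical_fov': 58.85142161136201, 'cx': 322.4916016551576, 'cy': 230.37984141186632, 'mount': array([[ 9.99999566e-01, -8.67066505e-04, -3.41297819e-04,
         1.92126454e-04],
       [ 9.27755632e-04,  9.60621741e-01,  2.77857895e-01,
        -8.18393772e-02],
       [ 8.69368315e-05, -2.77858091e-01,  9.60622128e-01,
        -1.77739080e-01],
       [ 0.00000000e+00,  0.00000000e+00,  0.00000000e+00,
         1.00000000e+00]])}
blue_marker_mid 0.63 [317.3 292.5] [ 0.4248 -0.058   0.0415]
blue_marker_mid 0.42 [279.7 290.3] [0.4287 0.0076 0.0415]
black_marker_mid 0.57 [383.4 292. ] [ 0.4256 -0.1736  0.0415]
steel_tweezers_mid 0.61 [278.9 292.3] [0.4254 0.0092 0.038 ]
cradle_blue 0.66 [313.8 294.2] [ 0.4233 -0.0522  0.006 ]
cradle_black 0.91 [381.6 296. ] [ 0.42   -0.1754  0.006 ]
cradle_orange 0.67 [347.1 294.9] [ 0.422  -0.1127  0.006 ]
cradle_orange 0.61 [382.6 289.3] [ 0.4321 -0.1775  0.006 ]
cradle_green 0.88 [279.3 289.9] [0.4311 0.0104 0.006 ]
old_rack 0.56 [330.8 287.7] [ 0.4353 -0.0834  0.    ]
new_rack 0.69 [298.5 194.4] [ 0.6106 -0.0235  0.    ]
```

View pics/top0.png

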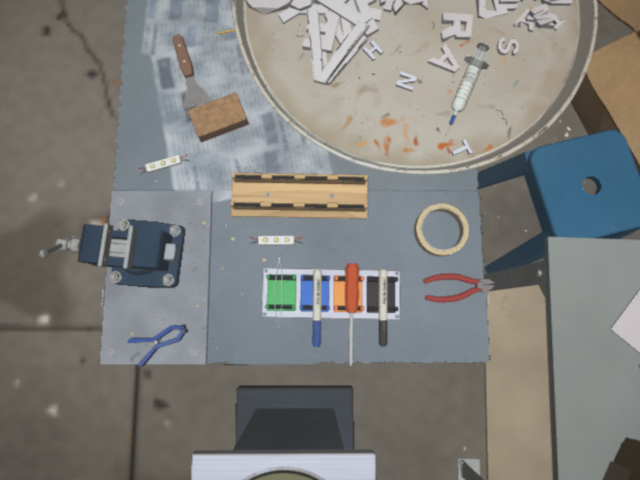

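Run:
```python
from h import *
o,im,d=snap('top'); P=cloud('top',o,d)
print(o['time_s'])
# enlarged crop for viewing
c=im[130:370,200:460]; cv2.imwrite('pics/crop0.png',cv2.resize(c,None,fx=2.5,fy=2.5,interpolation=cv2.INTER_CUBIC)[:,:,::-1])
z=P[...,2]; 
# height map rasterised
hm=np.zeros((600,800),np.uint8)
m=(d>0)&(P[...,0]>.3)&(P[...,0]<.75)&(abs(P[...,1]+.05)<.25)
print('z pct',np.percentile(z[m],[1,10,50,90,99]).round(4))
v=np.clip((z/0.06*255),0,255).astype(np.uint8); cv2.imwrite('pics/hm0.png',cv2.resize(v[130:370,200:460],None,fx=2.5,fy=2.5,interpolation=cv2.INTER_NEAREST))
```

```text
0.6
z pct [-0.0052 -0.0032 -0.0004  0.0226  0.0529]
```

View pics/crop0.png

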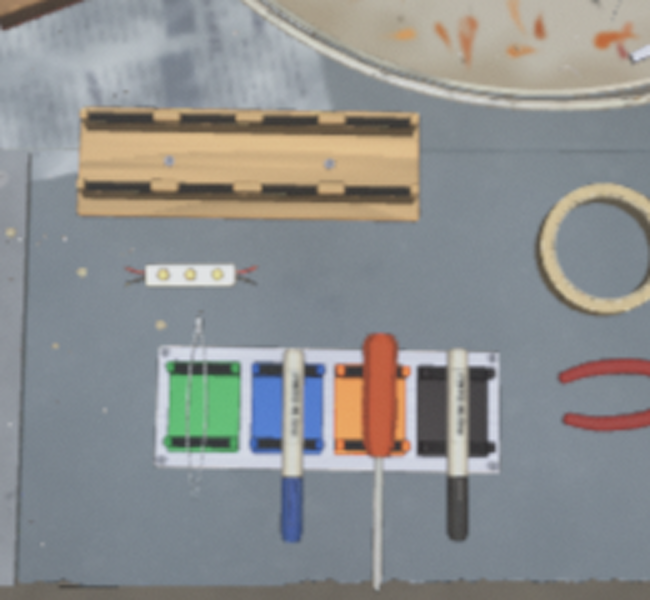

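Both pictures show the old rack, left to right: tweezers (green, crop x≈198), blue marker (292), driver (380), black marker (458). The wooden rack is behind it, with crop corners near (80,107) to (418,221), and the tub rim is close behind on the right. So the targets are tweezers→-90, blue→-30, driver→+30 and black→+90.

Run:
```python
from h import *
o=ctrl.get_obs(); d=ctrl.camera('top')[1]; P=cloud('top',o,d)
px=lambda c:(200+(c[0]+.5)/2.5-.5,130+(c[1]+.5)/2.5-.5)
for n,z,cs in [('old',.006,[(160,346),(500,353),(497,473),(154,466)]),('new',.008,[(80,107),(420,114),(418,221),(77,216)])]:
    Q=np.array([ray_z('top',o,px(c),z) for c in cs]); print(n,Q.round(4).tolist(),'c',Q.mean(0).round(4),'len',np.linalg.norm(Q[0]-Q[1]).round(4),np.linalg.norm(Q[2]-Q[3]).round(4),'w',np.linalg.norm(Q[1]-Q[2]).round(4))
    for a,b in((0,1),(3,2)): e=Q[a]-Q[b]; print(' yaw',np.arctan2(-e[0],e[1]).round(4))
# blob of new/old rack high points
z=P[...,2]
for n,(x0,x1) in dict(new=(.55,.68),old=(.36,.5)).items():
    m=(z>.028)&(z<.06)&(P[...,0]>x0)&(P[...,0]<x1)&(abs(P[...,1]+.05)<.2)
    print(n,m.sum(),P[m].min(0).round(3),P[m].max(0).round(3),np.median(P[m],0).round(3))
for u,v in [(350,165),(400,172),(440,172),(300,140),(350,100)]: print(u,v,P[v,u].round(3))
```

```text
old [[0.4707, 0.0393, 0.006], [0.4656, -0.2097, 0.006], [0.3789, -0.205, 0.006], [0.3843, 0.0423, 0.006]] c [ 0.4249 -0.0833  0.006 ] len 0.2491 0.2474 w 0.0868
 yaw -0.0207
 yaw -0.0215
new [[0.6507, 0.1022, 0.008], [0.6459, -0.1541, 0.008], [0.5637, -0.1511, 0.008], [0.5671, 0.1022, 0.008]] c [ 0.6069 -0.0252  0.008 ] len 0.2563 0.2532 w 0.0823
 yaw -0.0187
 yaw -0.0136
new 1744 [ 0.577 -0.25   0.028] [0.68  0.099 0.046] [ 0.632 -0.058  0.034]
old 2729 [ 0.36  -0.198  0.028] [0.487 0.033 0.06 ] [ 0.419 -0.11   0.045]
350 165 [ 0.669 -0.122 -0.001]
400 172 [ 0.646 -0.211  0.03 ]
440 172 [ 0.645 -0.284  0.034]
300 140 [ 0.718 -0.026 -0.001]
350 100 [ 0.797 -0.123  0.008]
```

```bash
python3 -m inch '[0,0,0,0,0,-0.126,0.5, 0,0,0,0,0,-0.126,0.5, 0,0,0,0,0,-0.126,0.5, -4.88,1.86,0,0,0,0,0.5, -4.88,1.86,0,0,0,0,0.5, -4.88,1.86,0,0,0,0,0.5, -4.88,1.86,0,0,0,0,0.5, -4.88,1.86,0,0,0,0,0.5, -4.88,1.86,0,0,0,0,0.5, -4.88,1.86,0,0,0,0,0.5, -4.88,1.86,0,0,0,0,0.5, -4.88,1.86,0,0,0,0,0.5, -4.88,1.86,0,0,0,0,0.5, -4.88,1.86,0,0,0,0,0.5, -4.88,1.86,0,0,0,0,0.5, 0,0,0,0,0,0,0.5]' 20
python3 - <<'E'
from h import *
o,im,d=snap('wrist','w1')
print(o['time_s'],o['ee_pos'],o['eef_rot'],o['grip_width'])
for n,z in [('blue_marker_mid',.0415),('black_marker_mid',.0415),('orange_driver_mid',.046),('steel_tweezers_mid',.038),('cradle_blue',.006),('cradle_black',.006),('cradle_orange',.006),('cradle_green',.006),('old_rack',0),('new_rack',0)]:
    for r in ctrl.place_of('wrist',n)[:2]: print(n,round(r['score'],2),np.round(r['centre'],1),ray_z('wrist',o,r['centre'],z).round(4))
E
```

```text
time_s: 2.7
ee_pos: [0.425, -0.0852, 0.2052]
eef_rot: [-3.141, 0.0, 1.547]
force: [-0.6, 0.7, -0.2]
grip_width: 0.0467
2.7 [ 0.42499254 -0.08522453  0.20516829] [-3.14112953e+00  9.27060178e-05  1.54727959e+00] 0.046711179643107635
blue_marker_mid 0.83 [358.2 212.2] [ 0.4271 -0.0555  0.0415]
black_marker_mid 0.87 [215.4 212.2] [ 0.4242 -0.1733  0.0415]
orange_driver_mid 0.97 [281.6 213.6] [ 0.4256 -0.1182  0.046 ]
orange_driver_mid 0.39 [287.5 200.3] [ 0.4147 -0.1129  0.046 ]
steel_tweezers_mid 0.71 [436.  204.5] [0.4229 0.0093 0.038 ]
cradle_blue 0.91 [356.3 202.1] [ 0.4263 -0.0543  0.006 ]
cradle_black 0.92 [224.5 199.9] [ 0.4214 -0.1733  0.006 ]
cradle_orange 0.75 [290.8 199.8] [ 0.4227 -0.1135  0.006 ]
cradle_green 0.69 [424.7 198.1] [0.4241 0.0074 0.006 ]
old_rack 0.88 [324.4 199. ] [ 0.424  -0.0831  0.    ]
new_rack 0.82 [382.2 372.8] [ 0.6091 -0.0274 -0.    ]
```

View pics/w1.png

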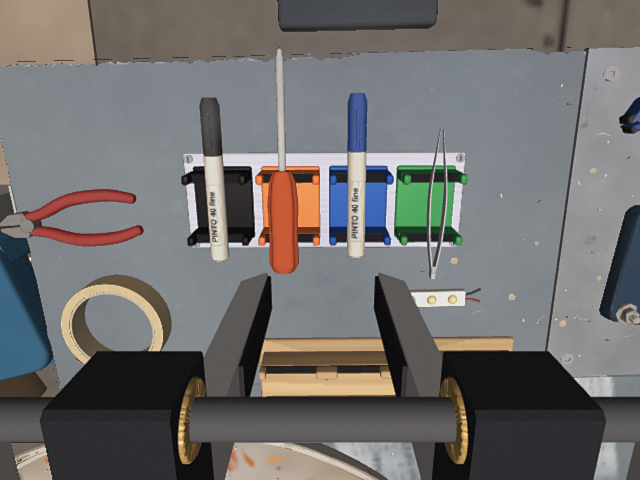

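The wrist view agrees with the top view: black marker at u≈215, driver 282, blue 357, tweezers 436, and the wooden rack behind the fingers. I'll start with the black marker.

```bash
python3 -m inch '[-4.41,0.1,0,0,0,0,0.35, -4.41,0.1,0,0,0,0,0.35, 0,0,5,0,0,0,0.35, 0,0,5,0,0,0,0.35, 0,0,4,0,0,0,0.35, 0,0,2.5,0,0,0,0.35, 0,0,1.77,0,0,0,0.35, 0,0,0,0,0,0,0.35, 0,0,0,0,0,0,0.35]' 25
python3 -m inch '[0,0,0,0,0,0,0, 0,0,0,0,0,0,0, 0,0,0,0,0,0,0, 0,0,0,0,0,0,0]' 25
```

```text
time_s: 4.38
ee_pos: [0.4253, -0.1712, 0.0235]
eef_rot: [3.141, 0.0, 1.551]
force: [0.4, -0.4, 0.2]
grip_width: 0.0331
time_s: 4.88
ee_pos: [0.4251, -0.1712, 0.0232]
eef_rot: [3.141, 0.0, 1.551]
force: [-0.8, 0.6, 7.0]
grip_width: 0.0148
```

```bash
python3 -m inch '[0,0,-3,0,0,0,0, 0,0,-5,0,0,0,0, 0,0,-3,0,0,0,0, 4,2.98,0,0,0,0,0, 4,2.98,0,0,0,0,0, 4,2.98,0,0,0,0,0, 4,2.98,0,0,0,0,0, 4,2.98,0,0,0,0,0, 4,2.98,0,0,0,0,0, 0,0,0,0,0,0,0, 0,0,0,0,0,0,0, 0,0,0,0,0,0,0]'
python3 - <<'E'
from h import *
o,im,d=snap('wrist','w2')
print(o['time_s'],o['ee_pos'],o['eef_rot'],o['grip_width'])
r=ctrl.place_of('wrist','black_marker_mid')[:1]; print(r)
r=ctrl.place_of('wrist','new_rack')[:1]; print(r,ray_z('wrist',o,r[0]['centre'],0) if r else 0)
E
```

```text
time_s: 6.38
ee_pos: [0.608, 0.0644, 0.1329]
eef_rot: [-3.142, 0.0, 1.55]
force: [-0.5, -0.4, -0.2]
grip_width: 0.0145
6.375 [0.60799483 0.06436957 0.13290994] [-3.14153522e+00  1.24571728e-04  1.54992771e+00] 0.01448621638157257
[{'centre': [321.2, 307.7], 'score': 0.81}]
[{'centre': [202.4, 223.1], 'score': 0.68}] [ 0.60840664 -0.02615455  0.        ]
```

View pics/w2.png

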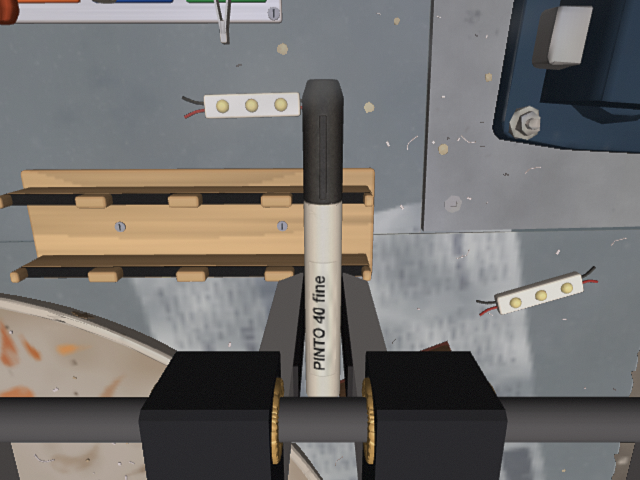

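Run:
```python
from h import *
o=ctrl.get_obs()
for uv in [(374,168),(22,170)]: print(uv,ray_z('wrist',o,uv,.008).round(4))
# teeth: outer right (370,192)front/(366,270) back ; gaps' teeth
for uv in [(282,201),(185,201),(92,201),(279,274),(192,274),(105,274)]: print(uv,ray_z('wrist',o,uv,.044).round(4))
```

```text
(374, 168) [0.5688 0.1024 0.008 ]
(22, 170) [ 0.5648 -0.1479  0.008 ]
(282, 201) [0.5836 0.0396 0.044 ]
(185, 201) [ 0.5822 -0.0225  0.044 ]
(92, 201) [ 0.581 -0.082  0.044]
(279, 274) [0.6336 0.0352 0.044 ]
(192, 274) [ 0.6324 -0.0234  0.044 ]
(105, 274) [ 0.6311 -0.0819  0.044 ]
```

The rack measurements agree: centre about (0.6075, -0.025), yaw about -0.02, and the marker is held straight above the +90 place. Lowering now.

```bash
python3 -m inch '[0.06,0.08,4,0,0,0,0, 0,0,4,0,0,0,0, 0,0,2,0,0,0,0, 0,0,0.9,0,0,0,0, 0,0,0,0,0,0,0, 0,0,0,0,0,0,0]'
python3 -m inch '[0,0,0,0,0,0,0.25, 0,0,0,0,0,0,0.35, 0,0,0,0,0,0,0.35, 0,0,-2,0,0,0,0.35, 0,0,-4,0,0,0,0.35, 0,0,-5,0,0,0,0.35,  0,0,0,0,0,0,0.35]'
```

```text
time_s: 7.28
ee_pos: [0.6098, 0.0659, 0.0249]
eef_rot: [3.14, -0.0, 1.551]
force: [0.2, 0.3, -0.9]
grip_width: 0.0146
time_s: 8.15
ee_pos: [0.6111, 0.066, 0.1394]
eef_rot: [3.133, -0.001, 1.551]
force: [0.1, -0.8, 0.5]
grip_width: 0.033
```

Tweezers next, because the driver's shaft would come near their tips.

```bash
python3 -m inch '[-1.49,-4.58,0,0,0,0,0.35, -1.49,-4.58,0,0,0,0,0.35, -1.49,-4.58,0,0,0,0,0.35, -1.49,-4.58,0,0,0,0,0.35, 0,0,0,0,0,0,0.35, 0,0,0,0,0,0,0.35]'
python3 - <<'E'
from h import *
o,im,d=snap('wrist','w3')
print(o['time_s'],o['ee_pos'],o['eef_rot'],o['grip_width'])
for n,z in [('steel_tweezers_mid',.038),('blue_marker_mid',.0415),('orange_driver_mid',.046)]:
    for r in ctrl.place_of('wrist',n)[:1]: print(n,round(r['score'],2),np.round(r['centre'],1),ray_z('wrist',o,r['centre'],z).round(4))
E
```

```text
time_s: 8.9
ee_pos: [0.4255, 0.01, 0.1343]
eef_rot: [3.14, 0.0, 1.551]
force: [0.8, -0.3, 0.2]
grip_width: 0.0329
8.9 [0.42554985 0.00997345 0.13429164] [3.14039237e+00 1.77937559e-05 1.55078806e+00] 0.032851644908562995
steel_tweezers_mid 0.7 [325.5 233.3] [0.4253 0.0123 0.038 ]
blue_marker_mid 0.6 [126.3 238.8] [ 0.4253 -0.1203  0.0415]
orange_driver_mid 0.89 [128.6 240.7] [ 0.4253 -0.1168  0.046 ]
```

View pics/w3.png

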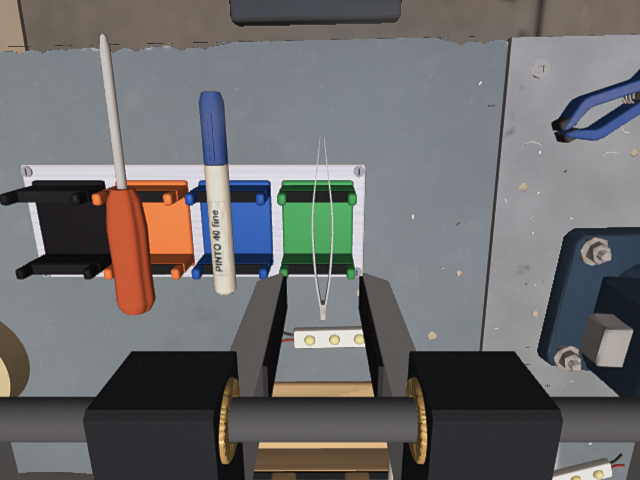

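Tweezers are centred between the fingers (u≈322, v 138–318). Descending and gripping.

```bash
python3 -m inch '[0,0,4,0,0,0,0.35, 0,0,4,0,0,0,0.35, 0,0,2,0,0,0,0.35, 0,0,1.5,0,0,0,0.35, 0,0,0,0,0,0,0.35, 0,0,0,0,0,0,0, 0,0,0,0,0,0,0, 0,0,0,0,0,0,0, 0,0,0,0,0,0,0]' 15
```

```text
time_s: 10.22
ee_pos: [0.4253, 0.0099, 0.0194]
eef_rot: [3.14, 0.0, 1.551]
force: [-0.6, 1.2, 7.3]
grip_width: 0.0141
```

```bash
python3 -m inch '[0,0,-3,0,0,0,0, 0,0,-5,0,0,0,0, 0,0,-3,0,0,0,0, -2.43,3.65,0,0,0,0,0, -2.43,3.65,0,0,0,0,0, -2.43,3.65,0,0,0,0,0, -2.43,3.65,0,0,0,0,0, -2.43,3.65,0,0,0,0,0, 0,0,0,0,0,0,0, 0,0,0,0,0,0,0]'
python3 -m inch '[0,0,4,0,0,0,0, 0,0,4,0,0,0,0, 0,0,2,0,0,0,0, 0,0,0.9,0,0,0,0, 0,0,0,0,0,0,0, 0,0,0,0,0,0,0]'
```

```text
time_s: 11.48
ee_pos: [0.6044, -0.1148, 0.1285]
eef_rot: [-3.141, -0.0, 1.551]
force: [-0.8, -0.3, -0.3]
grip_width: 0.0135
time_s: 12.22
ee_pos: [0.6054, -0.1152, 0.0209]
eef_rot: [3.14, 0.0, 1.551]
force: [-0.4, 0.5, -0.6]
grip_width: 0.0146
```

```bash
python3 -m inch '[0,0,0,0,0,0,0.25, 0,0,0,0,0,0,0.35, 0,0,0,0,0,0,0.35, 0,0,-2,0,0,0,0.35, 0,0,-4,0,0,0,0.35, 0,0,-5,0,0,0,0.35, -0.15,-4.5,0,0,0,0,0.5, -0.15,-4.5,0,0,0,0,0.5, -0.15,-4.5,0,0,0,0,0.5, -0.15,-4.5,0,0,0,0,0.5, 0,0,0,0,0,0,0.5,  0,0,0,0,0,0,0.5]'
python3 - <<'E'
from h import *
o,im,d=snap('wrist','w4')
print(o['time_s'],o['ee_pos'],o['eef_rot'],o['grip_width'])
for n,z in [('blue_marker_mid',.0415),('orange_driver_mid',.046)]:
    for r in ctrl.place_of('wrist',n)[:1]: print(n,round(r['score'],2),np.round(r['centre'],1),ray_z('wrist',o,r['centre'],z).round(4))
o,im,d=snap('top'); c=im[130:370,200:460]; cv2.imwrite('pics/t2.png',cv2.resize(c,None,fx=2.5,fy=2.5,interpolation=cv2.INTER_CUBIC)[:,:,::-1])
for n,z in [('black_marker_mid',.0415),('steel_tweezers_mid',.038)]:
    for r in ctrl.place_of('top',n)[:1]: print(n,round(r['score'],2),np.round(r['centre'],1),ray_z('top',o,r['centre'],z).round(4))
E
```

```text
time_s: 13.72
ee_pos: [0.4257, -0.1178, 0.131]
eef_rot: [3.139, 0.001, 1.551]
force: [0.6, 0.7, -0.7]
grip_width: 0.0472
13.725 [ 0.42573019 -0.11781501  0.13097609] [3.13946522e+00 7.15039597e-04 1.55087115e+00] 0.04722353339754636
blue_marker_mid 0.61 [412.3 232.7] [ 0.4243 -0.0587  0.0415]
orange_driver_mid 0.58 [318.9 237.8] [ 0.4251 -0.1198  0.046 ]
black_marker_mid 0.81 [246.7 189.9] [0.6087 0.069  0.0415]
steel_tweezers_mid 0.42 [348.2 192.7] [ 0.6047 -0.1144  0.038 ]
```

View pics/t2.png

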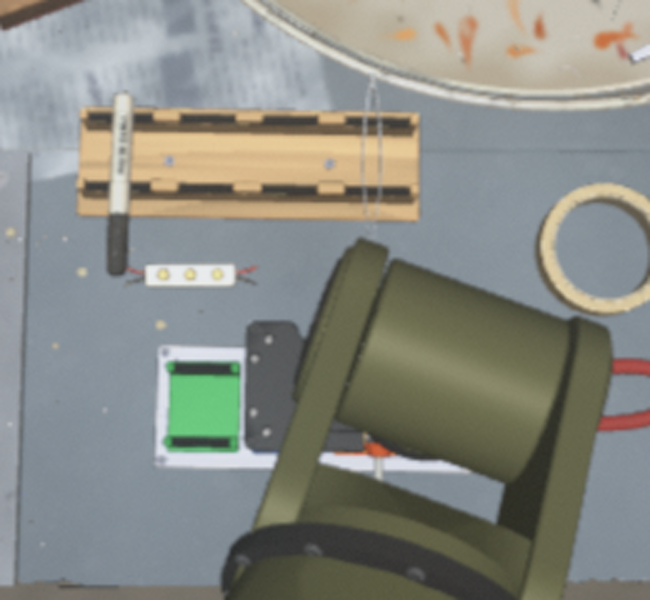

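View pics/w4.png

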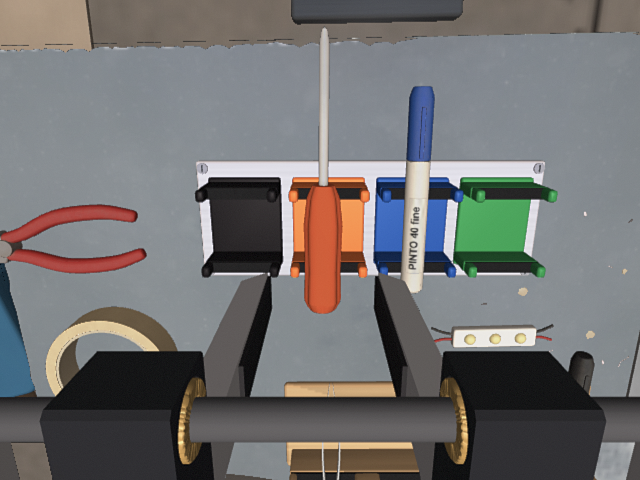

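Black and the tweezers lie well in their places (crop x≈120 and 371, against slot centres 123 and 371). The driver is centred between the fingers at u≈322, clear of blue at u≈415.

```bash
python3 -m inch '[0,0,4,0,0,0,0.5, 0,0,3.5,0,0,0,0.5, 0,0,2,0,0,0,0.5, 0,0,0.9,0,0,0,0.5, 0,0,0,0,0,0,0.5, 0,0,0,0,0,0,0, 0,0,0,0,0,0,0, 0,0,0,0,0,0,0, 0,0,0,0,0,0,0]' 30
```

```text
time_s: 15.15
ee_pos: [0.4252, -0.1177, 0.0263]
eef_rot: [3.141, 0.0, 1.551]
force: [-1.3, 1.0, 7.0]
grip_width: 0.0248
```

```bash
python3 -m inch '[0,0,-3,0,0,0,0, 0,0,-5,0,0,0,0, 0,0,-3,0,0,0,0, 2.53,3.61,0,0,0,0,0, 2.53,3.61,0,0,0,0,0, 2.53,3.61,0,0,0,0,0, 2.53,3.61,0,0,0,0,0, 2.53,3.61,0,0,0,0,0, 0,0,0,0,0,0,0, 0,0,0,0,0,0,0]'
python3 -m inch '[0,0,4,0,0,0,0, 0,0,4,0,0,0,0, 0,0,2,0,0,0,0, 0,0,0.9,0,0,0,0, 0,0,0,0,0,0,0, 0,0,0,0,0,0,0]'
```

```text
time_s: 16.4
ee_pos: [0.6072, 0.0051, 0.1354]
eef_rot: [-3.141, 0.0, 1.551]
force: [-0.3, 0.1, -0.6]
grip_width: 0.0243
time_s: 17.15
ee_pos: [0.6084, 0.0052, 0.0279]
eef_rot: [3.14, 0.0, 1.551]
force: [-0.5, -0.5, -1.0]
grip_width: 0.0246
```

```bash
python3 -m inch '[0,0,0,0,0,0,0.4, 0,0,0,0,0,0,0.45, 0,0,0,0,0,0,0.45, 0,0,-2,0,0,0,0.45, 0,0,-4,0,0,0,0.45, 0,0,-5,0,0,0,0.45, -1.66,-4.56,0,0,0,0,0.45, -1.66,-4.56,0,0,0,0,0.45, -1.66,-4.56,0,0,0,0,0.45, -1.66,-4.56,0,0,0,0,0.45, 0,0,0,0,0,0,0.45,  0,0,0,0,0,0,0.45]' 25
python3 -m inch '[0,0,4,0,0,0,0.45, 0,0,4,0,0,0,0.45, 0,0,2,0,0,0,0.45, 0,0,1.5,0,0,0,0.45, 0,0,0,0,0,0,0.45, 0,0,0,0,0,0,0, 0,0,0,0,0,0,0, 0,0,0,0,0,0,0, 0,0,0,0,0,0,0]' 25
```

```text
time_s: 18.65
ee_pos: [0.425, -0.0575, 0.138]
eef_rot: [3.139, 0.0, 1.551]
force: [0.6, 0.5, 0.3]
grip_width: 0.0426
time_s: 19.77
ee_pos: [0.4244, -0.0575, 0.0222]
eef_rot: [3.141, 0.0, 1.551]
force: [-1.7, -1.3, 5.5]
grip_width: 0.0146
```

```bash
python3 -m inch '[0,0,-3,0,0,0,0, 0,0,-5,0,0,0,0, 0,0,-3,0,0,0,0, 0.15,4.55,0,0,0,0,0, 0.15,4.55,0,0,0,0,0, 0.15,4.55,0,0,0,0,0, 0.15,4.55,0,0,0,0,0, 0,0,0,0,0,0,0, 0,0,0,0,0,0,0]'
python3 -m inch '[0,0,4,0,0,0,0, 0,0,4,0,0,0,0, 0,0,2,0,0,0,0, 0,0,0.9,0,0,0,0, 0,0,0,0,0,0,0, 0,0,0,0,0,0,0]'
```

```text
time_s: 20.9
ee_pos: [0.6055, -0.055, 0.1313]
eef_rot: [-3.141, -0.0, 1.551]
force: [-0.7, -1.1, -0.7]
grip_width: 0.0147
time_s: 21.65
ee_pos: [0.6068, -0.0551, 0.024]
eef_rot: [3.14, 0.0, 1.551]
force: [-0.3, -0.4, -0.5]
grip_width: 0.0149
```

Release, rise and back off towards the robot and left so the cameras can see.

```bash
python3 -m inch '[0,0,0,0,0,0,0.25, 0,0,0,0,0,0,0.35, 0,0,0,0,0,0,0.35, 0,0,-2,0,0,0,0.35, 0,0,-4,0,0,0,0.35, 0,0,-6,0,0,0,0.35, 0,-5,0,0,0,0,0.35, 0,-5,0,0,0,0,0.35, 0,-5,0,0,0,0,0.35, 0,-4,0,0,0,0,0.35, 0,0,0,0,0,0,0.35, 0,0,0,0,0,0,0.35]'
python3 - <<'E'
from h import *
o,im,d=snap('top'); c=im[130:370,200:460]; cv2.imwrite('pics/t3.png',cv2.resize(c,None,fx=2.5,fy=2.5,interpolation=cv2.INTER_CUBIC)[:,:,::-1])
print(o['time_s'],o['ee_pos'],o['force'])
c0=np.array([.6075,-.025]); y=-.02; M=np.array([[np.cos(y),np.sin(y)],[-np.sin(y),np.cos(y)]])
for cam in ('top','wrist'):
  if cam=='wrist': o,_,_=snap('wrist','w5')
  for n,z in [('black_marker_mid',.0415),('orange_driver_mid',.046),('blue_marker_mid',.0415),('steel_tweezers_mid',.038)]:
    for r in ctrl.place_of(cam,n)[:1]: p=ray_z(cam,o,r['centre'],z); print(cam,n,round(r['score'],2),p.round(4),'rack',(M@(p[:2]-c0)).round(4))
E
```

```text
time_s: 23.15
ee_pos: [0.4172, -0.0515, 0.1439]
eef_rot: [3.139, 0.0, 1.551]
force: [-0.1, 0.1, -0.0]
grip_width: 0.0327
23.15 [ 0.41719068 -0.05145101  0.14387848] [-0.11442505  0.13961693 -0.02369574]
top black_marker_mid 0.69 [0.6122 0.0716 0.0415] rack [0.0027 0.0966]
top orange_driver_mid 0.63 [0.6084 0.0107 0.046 ] rack [0.0002 0.0357]
top blue_marker_mid 0.85 [ 0.6022 -0.0522  0.0415] rack [-0.0047 -0.0273]
top steel_tweezers_mid 0.5 [ 0.5978 -0.1174  0.038 ] rack [-0.0078 -0.0926]
wrist black_marker_mid 0.16 [ 0.6053 -0.0543  0.0415] rack [-0.0016 -0.0293]
wrist orange_driver_mid 0.65 [ 0.4145 -0.1577  0.046 ] rack [-0.1903 -0.1365]
wrist blue_marker_mid 0.96 [ 0.6076 -0.0548  0.0415] rack [ 0.0007 -0.0298]
wrist steel_tweezers_mid 0.65 [ 0.6023 -0.1142  0.038 ] rack [-0.0035 -0.0893]
```

View pics/t3.png

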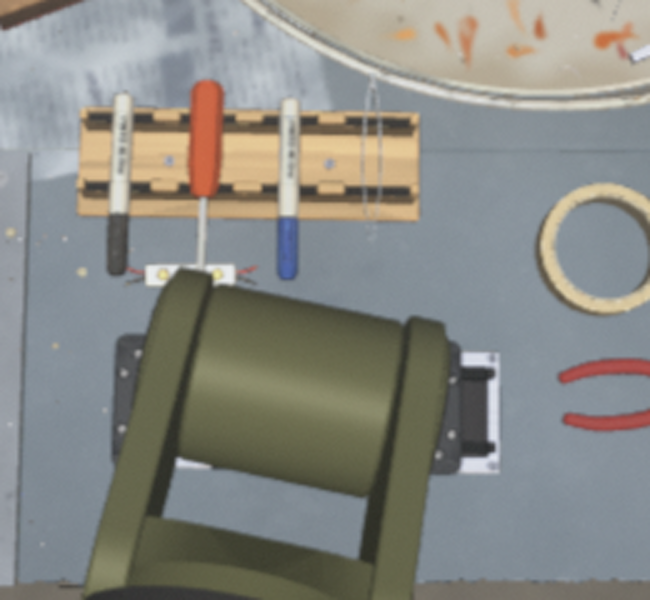

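View pics/w5.png

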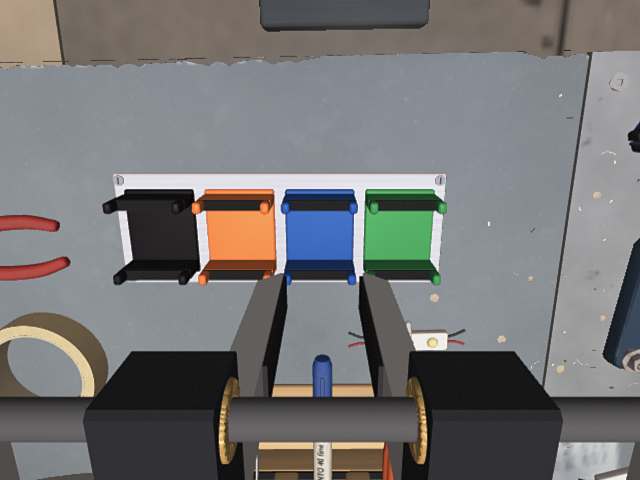

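The top view shows black (crop x≈121), driver (206), blue (290) and tweezers (371) lying on both bars at the slot centres. The old rack is empty and the gripper is clear.

```bash
python3 -c "
from station import ctrl
print(ctrl.hand_in())"
```

```text
the job is handed in; nothing more can be done
None
```

I moved all four tools to the wooden rack in reverse order and handed the job in at about 23.5 s of the 102 s. From left to right they are now black marker, screwdriver, blue marker, tweezers. The old rack had them as tweezers, blue, driver, black.

**Last checks:**
- **Position:** the final top view shows each tool on both bars, centred in its place to within about 2 mm by eye. In that view the network put every tool within 8 mm of its place centre, both along and across (limits 20 mm and 15 mm). Its largest offsets were black at +6.6 mm across and the tweezers at -7.8 mm along.
- **Height:** I did not measure resting heights after release. Each tool was let go about 1.5 mm above the height at which it had been gripped on the matching seat.
- **Robot clear:** the fingers were empty, raised and away from the rack, with about 0 N on the wrist.

**What disagreed:** in the last wrist picture most of the wooden rack was hidden behind the gripper. The network's results there for black (score 0.16) and for the driver (placed at the old rack, which is visibly empty) were false, so I ignored them. Its results there for blue and the tweezers agreed with the top view.

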